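Put the tablet bottles back in the graded rack in order of size

ROBOT

A 6-joint arm with a two-finger parallel gripper is mounted at the origin on a cart in front of the work surface, level with it; the furniture and walls round the work are solid. World frame = base frame: x ahead of the robot, y to its left, z up, the work surface at z = 0. Lengths are in m, angles in degrees, forces in N, time in s.
With the tool pointing down it reaches from about 0.4 to 0.825 m from the base axis. Payload 7 kg.
Tool frame: the origin (TCP) lies between the finger pads; the fingertips stand 25 mm ahead of it and the grasp point (between the pads) lies 6 mm ahead of it; z points along the fingers, y is the line along which they close (so a half turn about z gives the same grasp; the last joint's range is limited). The gripper opens to 88 mm and grips with 3 to 60 N. Pads are 19 mm wide; open, the fingers measure 130 mm over their backs; the gripper's body (78 mm by 193 mm) begins 47 mm behind the grasp point.
Start: joints at [-58.952, 20.546, 0.682, 0, -70.136, -16.507], TCP at [0.169, -0.653, 0.252] pointing down, gripper open.
Joint ranges: [-176.03, 176.03], [-82.01, 121.73], [-58.28, 71.71], [-173.87, 95.51], [-174.79, -0.11], [-173.66, 173.66]. Speed limits (degrees/s): [136.94, 136.94, 172.46, 180, 180, 180].

INTERFACE

Orientations are given as [roll, pitch, yaw] about the fixed x, y, z axes, in that order (R = Rz(yaw) Ry(pitch) Rx(roll)).
In Python, from plant import ctrl, camrig gives the robot as it stands (ctrl), with the cameras (camrig).
- The arm moves only by the tool shift_gripper, called after "Request:" in YAML: its name, and indented under it one key for each argument. Schema: {"type":"object","properties":{"increments":{"type":"array","items":{"type":"object","properties":{"dx":{"type":"number"},"dy":{"type":"number"},"dz":{"type":"number"},"rz":{"type":"number"},"finger_gap":{"type":"number"}},"additionalProperties":false,"required":["finger_gap"]},"minItems":1,"maxItems":8},"only":{"type":"string"},"quiet":{"type":"boolean"},"lines":{"type":"string"}},"required":["increments"],"additionalProperties":false}. increments is a list of rows, 1 to 8 of them, each an object with the fields dx, dy, dz (the shift in a scale on which 1.0 is 800 mm), rz (a turn about the tool's z in a scale on which 1.0 is 90 degrees), finger_gap (the finger opening in m); a field left out counts as zero (the opening has to be given); each row is the pose to reach, as a shift and turn from the pose commanded when the call began, along the tool's axes at that moment; what a row does not reach only later rows make up. A row lasts 1/8 s, in which the tool goes at most 0.0625 m and 10.7 degrees, less where a joint would pass 70% of its speed; a pose out of reach is approached as far as the arm can. The fingers move at their own pace and stop on an object; the grip force is fixed at half the most. Time passes only in rows, so rows that do not move let the fingers close. The tool returns the time, the measured TCP pose, the force, the opening and the grip force at its end. only (a regular expression) keeps the lines of the reply that match it, lines (a string "A,B") keeps lines A to B, and quiet returns only ok. A shift or turn number past 1, either way, is cut back to 1. Input that does not fit is refused with a message, and nothing moves.
- ctrl.get_obs(): the state, without advancing time (a new reading comes with each control period).
- camrig.snapshot(name): name is "side" or "top"; returns a dict with "frame" (400x640x3 uint8, red, green, blue), "z_map" (400x640 float32, m along the optical axis (not along the pixel's ray), 0 where there is no reading), "fovy" (degrees; the focal length in pixels is half the picture's height over the tangent of half this angle, whatever the lens; pixels are square), "cx", "cy" (the principal point, pixels), "k1" (the pictures are not rectified: a ray, as slopes to the right and down, at radius r is drawn at 1 + k1 r^2 times it, then the intrinsics apply), "R" (3x3) and "t" (3): a world point X has camera coordinates R X + t. Camera axes: x right, y down, z forward; pixel columns grow to the right and rows downward; lengths in m; the calibration is good to about 2 mm. A picture is of the moment at which its call begins.
- ctrl.close_job(): hands the job in; it is judged then, once.
The state is a dict: "clock": time; "joint_pos": joint angles; "qvel": joint speeds; "tau": joint torques, N m; "tool_pos": TCP position; "orientation": TCP orientation; "force": force on the tool from outside, world axes, zero at the start; "moment": the same for the moment, N m; "opening": finger opening in m; "gripper_force": force on a finger pad.
Only numpy, scipy, OpenCV 4.12 (cv2) and the standard library are available. Lean on these libraries where they do the work, as an engineer would, in place of code of your own. Each camera call takes 0.05 s, during which the arm holds its last target. There are 200 camera calls.

TASK

Put the four tablet bottles back into the bottle rack in order of size, each standing upright in its own bay: the smallest bottle in the smallest bay, and so on up to the largest bottle in the largest bay. One of the smaller bottles was put back wrongly and stands in the largest bay, so it has to come out before the largest bottle can go in. Don't knock any bottle over, and leave the green dose cup and the red and white carton beside the bottles where they are.

Things in the scene. Friction and masses are not known exactly. Their poses are not given: they have to be found in the camera images.
- bottle_s: the smallest tablet bottle: upright round white bottle, green ribbed cap and green label bands, closed; 38 mm in diameter, 56 mm high with its cap (straight body up to 46 mm, a narrower cap above); grip round the body. Origin at the centre of its underside, z up its axis. Loose, under 0.13 kg
- bottle_m: the second smallest tablet bottle: upright round white bottle, white cap, red label band, closed; 43 mm in diameter, 66 mm high with its cap (straight body up to 55 mm, a narrower cap above); grip round the body. Origin at the centre of its underside, z up its axis. Loose, under 0.13 kg
- bottle_l: the second largest tablet bottle: upright round white bottle, white cap, blue label band, closed; 48 mm in diameter, 78 mm high with its cap (straight body up to 65 mm, a narrower cap above); grip round the body. Origin at the centre of its underside, z up its axis. Loose, under 0.13 kg
- bottle_xl: the largest tablet bottle: upright round white bottle, white cap, grey label bands, closed; 54 mm in diameter, 92 mm high with its cap (straight body up to 68 mm, a narrower cap above); grip round the body. Origin at the centre of its underside, z up its axis. Loose, under 0.13 kg
- bay_s: the smallest bay of the bottle rack: square grey frame, 54 x 54 mm inside, walls 3 mm thick, 16 mm high, one shared with each neighbour; bottomless: a bottle in it stands on the desk. Fixed. Origin: bay centre at desk height; x along the row towards the larger bays, y across it, away from the white label rail (13 mm wide, as high)
- bay_m: the second smallest bay of the bottle rack: square grey frame, 60 x 60 mm inside, walls 3 mm thick, 16 mm high, one shared with each neighbour; bottomless: a bottle in it stands on the desk. Fixed. Origin: bay centre at desk height; x along the row towards the larger bays, y across it, away from the white label rail (13 mm wide, as high)
- bay_l: the second largest bay of the bottle rack: square grey frame, 64 x 64 mm inside, walls 3 mm thick, 16 mm high, one shared with each neighbour; bottomless: a bottle in it stands on the desk. Fixed. Origin: bay centre at desk height; x along the row towards the larger bays, y across it, away from the white label rail (13 mm wide, as high)
- bay_xl: the largest bay of the bottle rack: square grey frame, 70 x 70 mm inside, walls 3 mm thick, 16 mm high, one shared with each neighbour; bottomless: a bottle in it stands on the desk. Fixed. Origin: bay centre at desk height; x along the row towards the larger bays, y across it, away from the white label rail (13 mm wide, as high). At the start one smaller bottle stands here
- dose_cup: empty green plastic dose cup with a small side tab, 62 mm across, 77 mm with the tab, 44 mm high, standing upright; origin at the centre of its underside. Not part of the job: leave it where it is
- carton: small red and white medicine carton lying flat, 55 x 85 x 20 mm; origin at the centre of its underside. Not part of the job: leave it where it is

How it is judged (in metres and radians):
At the end, for the whole second after the job is handed in: Each of the four bottles stands upright (within 0.1 rad) on the desk inside the bay of its own size (its axis within 13.5 mm of the bay's centre, its underside less than 6 mm above the desk, which is so wherever it stands within the walls), released and at rest (horizontal distance between bottle_s and bay_s below 0.0135 m and height (world z) of each of bottle_s, bottle_m, bottle_l, bottle_xl below 0.006 m and angle between each of bottle_s, bottle_m, bottle_l, bottle_xl's own z axis and vertical below 0.1 rad and linear speed of each of bottle_s, bottle_m, bottle_l, bottle_xl below 0.02 m/s and horizontal distance between bottle_m and bay_m below 0.0135 m and horizontal distance between bottle_l and bay_l below 0.0135 m and horizontal distance between bottle_xl and bay_xl below 0.0135 m); the robot touches nothing.
It fails at once if a bottle is knocked over (tilts more than 0.8 rad) (angle between any of bottle_s, bottle_m, bottle_l, bottle_xl's own z axis and vertical above 0.8 rad).
It fails at once if the dose cup or the carton is moved by more than 30 mm (distance of any of dose_cup, carton from where it was at the start of the episode above 0.03 m).
It also fails if it takes over 102 s, if anything falls off the work surface, if the arm or the gripper's body presses on something with over 40 N, if the wrist force passes 120 N, or if a joint passes its speed limit or range.

## Working session

There is one attempt and no reset: what is moved stays moved. The work goes in short steps, Python scripts to look and compute and a tool call to move; the robot and the scene stay as the last step left them, time stands still between calls to the robot, and variables do not carry over. Pictures are saved under pics/ and viewed, at most 14 in all, crops included, and the job is handed in when it is done.

```bash
ls; mkdir -p pics; cat > h.py <<'E'
import numpy as np, cv2
from plant import ctrl, camrig
def snap(n):
    s=camrig.snapshot(n); s['f']=s['frame'].shape[0]/2/np.tan(np.radians(s['fovy'])/2); return s
def und(s,uv):
    p=(np.atleast_2d(uv).astype(float)-[s['cx'],s['cy']])/s['f']; q=p.copy()
    for _ in range(20): q=p/(1+s['k1']*(q**2).sum(1,keepdims=True))
    return q
def plane(s,uv,z):
    q=und(s,uv); d=np.c_[q,np.ones(len(q))]@s['R']; c=-s['R'].T@s['t']
    return c+d*((z-c[2])/d[:,2])[:,None]
def cloud(s):
    v,u=np.mgrid[:400,:640]; q=und(s,np.c_[u.ravel(),v.ravel()])
    z=s['z_map'].ravel()[:,None]
    P=(np.c_[q,np.ones(len(q))]*z-s['t'])@s['R']; P[z[:,0]==0]=np.nan
    return P.reshape(400,640,3)
def save(s,n): cv2.imwrite('pics/'+n,s['frame'][:,:,::-1])
E
python3 - <<'E'
from h import *
for n in('top','side'):
    s=snap(n); save(s,n+'0.png'); print(n,-s['R'].T@s['t'],s['R'].round(2).tolist(),s['f'],s['k1'])
o=ctrl.get_obs();print(o)
E
```

```text
pics
plant.py
top [ 0.366458   -0.1732583   1.00614641] [[0.14, -0.99, -0.0], [-0.97, -0.13, -0.21], [0.21, 0.03, -0.98]] 411.2797260322937 -0.09116784781497622
side [0.21571283 0.53734473 0.68832922] [[-0.9, -0.44, 0.02], [-0.3, 0.57, -0.77], [0.33, -0.69, -0.64]] 472.4673454638819 -0.13949440638981273
{'clock': 0.1, 'joint_pos': array([-5.89532675e+01,  2.05875486e+01,  6.40892104e-01, -1.83480905e-02,
       -7.01367346e+01, -1.65069849e+01]), 'qvel': array([ 0.02329902, -0.04469442,  0.1258714 ,  0.09463723,  0.02866562,
        0.04239676]), 'tau': array([-1.72790085e-03, -5.84164488e+01,  2.93750203e+01,  7.01548666e+00,
        1.02288093e-02, -6.65445964e-05]), 'tool_pos': array([ 0.16934561, -0.65300718,  0.25072618]), 'orientation': array([ 1.79915144e+02, -7.15780274e-03, -1.65466494e+02]), 'force': array([-0.49775662, -0.31480568, -0.22740784]), 'moment': array([ 0.02586243,  0.03682242, -0.02335579]), 'gripper_force': 0.0, 'opening': 0.08753978189944774}
```

View pics/top0.png

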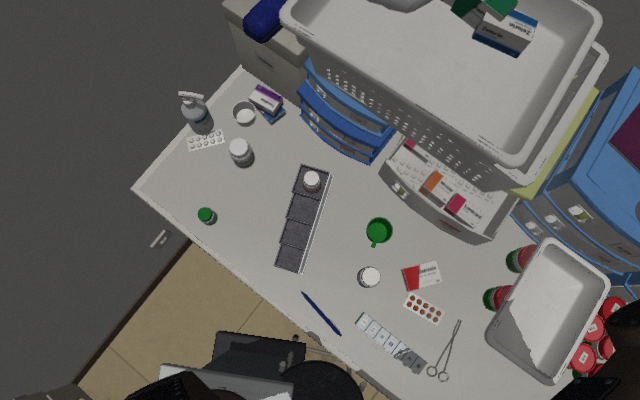

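View pics/side0.png

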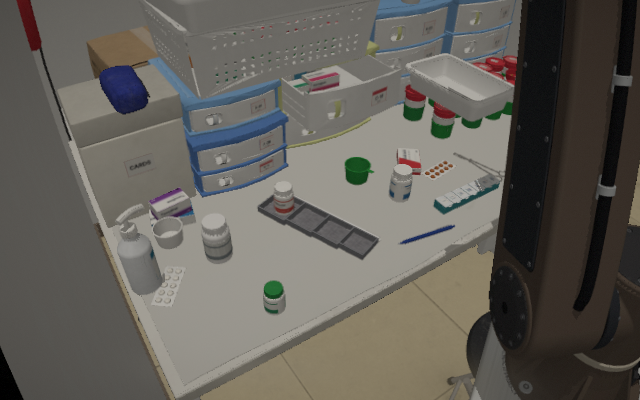

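The top view shows the rack running from the largest bay (311,180, holding the red-band M bottle) to the smallest (290,258). The S bottle is at (207,215), XL at (240,152) and L at (368,277). The cup is at (378,230) and the carton at (421,275).

```bash
python3 - <<'E'
from h import *
s=snap('top'); s2=snap('side'); np.set_printoptions(precision=4,suppress=True)
C=cloud(s); C2=cloud(s2)
for n,(u,v),h,u2 in(('s',(207,215),.056,(274,288)),('m',(311,180),.066,(283,188)),('l',(368,277),.078,(402,170)),('xl',(240,152),.092,(214,222))):
    for S,CC,(a,b) in(('top',C,(u,v)),('side',C2,u2)):
        r=22
        W=CC[max(0,b-r):b+r,a-r:a+r].reshape(-1,3); W=W[np.isfinite(W[:,0])]
        T=W[abs(W[:,2]-h)<.005]
        (cx,cy),rad=cv2.minEnclosingCircle(T[:,:2].astype(np.float32))
        B=W[(W[:,2]>.02)&(W[:,2]<h+.01)]
        print(n,S,len(T),'circ',round(cx,4),round(cy,4),round(rad,4),'mean',T.mean(0),'zmax',W[:,2].max(), 'blob',B[:,:2].min(0),B[:,:2].max(0))
# rack: dark pixels
g=cv2.cvtColor(s['frame'],cv2.COLOR_RGB2HSV)
m=((g[...,2]<115)&(C[...,2]<.03)&(C[...,2]>-.02)).astype(np.uint8)
m[:, :265]=0;m[:,345:]=0;m[:155]=0;m[280:]=0
m=cv2.morphologyEx(m,cv2.MORPH_OPEN,np.ones((3,3)))
n,l,st,_=cv2.connectedComponentsWithStats(m); k=1+st[1:,4].argmax()
c=cv2.findContours((l==k).astype(np.uint8),0,1)[0][0][:,0]
bx=cv2.boxPoints(cv2.minAreaRect(c)); P=plane(s,bx,.016); print(bx,P, np.linalg.norm(np.diff(P,axis=0),axis=1))
hm=(C[...,2]); 
for nm,(u,v) in dict(cup=(378,230),carton=(421,275),basket=(400,120),tray=(440,190),drawer=(345,140)).items(): print(nm,C[v,u])
im=s['frame'][140:300,190:390,::-1]; cv2.imwrite('pics/z.png',cv2.resize(im,None,fx=4,fy=4)[:600])
im=cv2.resize(s['frame'][150:290,260:400,::-1],None,fx=4,fy=4,interpolation=2); cv2.imwrite('pics/rack.png',im)
E
```

```text
s top 157 circ 0.5153 0.1033 0.0168 mean [0.5149 0.1029 0.0572] zmax 0.06055448348316172 blob [0.4963 0.0838] [0.5327 0.1195]
s side 253 circ 0.5117 0.1048 0.0168 mean [0.5114 0.1055 0.0554] zmax 0.05840735621945148 blob [0.4927 0.0882] [0.5284 0.1256]
m top 186 circ 0.6338 -0.1344 0.019 mean [ 0.6324 -0.1348  0.0674] zmax 0.0727834127152269 blob [ 0.5971 -0.1743] [ 0.6746 -0.0907]
m side 170 circ 0.629 -0.1347 0.0199 mean [ 0.6289 -0.1334  0.0646] zmax 0.0676336125669796 blob [ 0.6076 -0.2436] [ 0.729  -0.1112]
l top 279 circ 0.4223 -0.2994 0.0211 mean [ 0.4218 -0.2987  0.0791] zmax 0.0831168051681261 blob [ 0.3979 -0.3196] [ 0.4461 -0.2748]
l side 174 circ 0.4191 -0.2962 0.0217 mean [ 0.4194 -0.2958  0.0767] zmax 0.07955339196764581 blob [ 0.3957 -0.4664] [ 0.4772 -0.2715]
xl top 259 circ 0.6786 0.0461 0.0234 mean [0.6776 0.0442 0.0932] zmax 0.09880388068966162 blob [0.6513 0.0179] [0.7011 0.0666]
xl side 328 circ 0.6762 0.0454 0.0242 mean [0.6747 0.0466 0.0907] zmax 0.09370975395658696 blob [ 0.6486 -0.0255] [0.7955 0.0721]
[[268.0604 263.8086]
 [300.0101 162.6348]
 [329.2519 171.869 ]
 [297.3022 273.0428]] [[ 0.4217 -0.0601  0.016 ]
 [ 0.683  -0.1002  0.016 ]
 [ 0.6689 -0.1763  0.016 ]
 [ 0.4096 -0.1327  0.016 ]] [0.2644 0.0774 0.263 ]
cup [ 0.5406 -0.3142  0.0063]
carton [ 0.4437 -0.4257  0.022 ]
basket [ 0.7008 -0.2932  0.2977]
tray [ 0.618  -0.4164  0.1591]
drawer [ 0.728  -0.2029  0.0936]
```

View pics/rack.png

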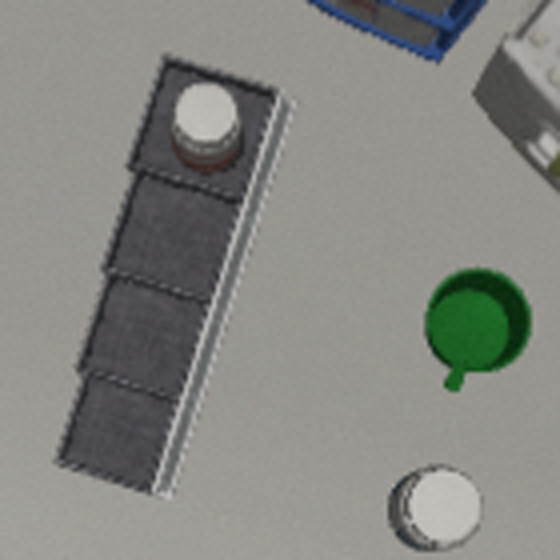

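The crop shows the rack's rail on the right (crop 293,103 to 172,495). The outer left corners are at (166,57) and (58,464). Next I'll fit the rack frame from the divider corners and check clearances.

```bash
cat > rack.py <<'E'
from h import *
from scipy.optimize import least_squares
np.set_printoptions(precision=4,suppress=True)
s=snap('top'); C=cloud(s)
px=np.array([[166,57],[58,464],[278,92],[153,490],[293,103],[172,495]],float)
px=(px+.5)/4-.5+[260,150]
P=plane(s,px,.016)[:,:2]; print(P)
# rack frame: x from S outer end(0) to 263, y from the wall's rail-side face
e=(P[0]-P[1])+(P[2]-P[3])+(P[4]-P[5])
a=np.arctan2((P[2]-P[3])[1],(P[2]-P[3])[0]); print('len R',np.linalg.norm(P[2]-P[3]),'rail',np.linalg.norm(P[4]-P[5]),'ang',np.degrees(a), 'w xl',np.linalg.norm(P[0]-P[2]),'w s',np.linalg.norm(P[1]-P[3]))
ex=np.array([np.cos(a),np.sin(a)]); ey=np.array([-ex[1],ex[0]])
# origin: S-end, outer face of the rail-side wall; XL outer width 76, S outer width 60
ref=[[263,76],[0,60],[263,0],[0,0]]
o=np.mean([P[i]-(np.array(r)[0]*ex+np.array(r)[1]*ey)/1000 for i,r in enumerate(ref)],0)
for i,r in enumerate(ref): print('res',((P[i]-o)@np.array([ex,ey]).T*1000-r).round(1))
x=0;B={}
for n,w in zip(('s','m','l','xl'),(54,60,64,70)):
    x+=3; B[n]=o+((x+w/2)*ex+(3+w/2)*ey)/1000; x+=w; print(n,B[n])
print('closing axis angle',np.degrees(np.arctan2(ey[1],ey[0])))
H=C.reshape(-1,3); H=H[np.isfinite(H[:,0])]
for n,c,zb in(('pickM',(.632,-.1345),.075),('pickL',(.4208,-.298),.022),('pickS',(.5135,.1038),.01),('pickXL',(.6775,.0457),.02)):
    d=(H[:,:2]-c)@np.array([ex,ey]).T
    for lab,hx,hy,z in(('fing',.012,.067,zb if n!='pickM' else .02),('body',.045,.102,.085)):
        k=(abs(d[:,0])<hx)&(abs(d[:,1])<hy)&(H[:,2]>z)&(np.hypot(*d.T)>.032); print(n,lab,k.sum(),H[k].max(0) if k.any() else '',H[k].min(0) if k.any() else '')
E
python3 rack.py
```

```text
[[ 0.6801 -0.1034]
 [ 0.4194 -0.0752]
 [ 0.6669 -0.1762]
 [ 0.4119 -0.1337]
 [ 0.6611 -0.1864]
 [ 0.4105 -0.1454]]
len R 0.258554558342731 rail 0.25393200872961885 ang -9.4559859377428 w xl 0.07397969704541915 w s 0.05902033716691194
res [-0.9 -1.3]
res [ 0.3 -0.3]
res [-1.9  0.8]
res [2.5 0.8]
s [ 0.4438 -0.1094]
m [ 0.5035 -0.1163]
l [ 0.5679 -0.125 ]
xl [ 0.6375 -0.1335]
closing axis angle 80.5440140622572
pickM fing 2 [ 0.6405 -0.0963  0.021 ] [ 0.6269 -0.1683  0.0208]
pickM body 0  
pickL fing 0  
pickL body 0  
pickS fing 0  
pickS body 0  
pickXL fing 0  
pickXL body 0
```

```bash
cat > go.py <<'E'
import sys
from h import *
from scipy.spatial.transform import Rotation as Ro
t=np.array([float(a) for a in sys.argv[1:4]]); o=ctrl.get_obs()
R=Ro.from_euler('xyz',o['orientation'],degrees=True).as_matrix()
y=R[:,1]; a=np.degrees(np.arctan2(y[1],y[0])); turn=(a-80.5+90)%180-90
print('d',(R.T@(t-o['tool_pos'])).round(4),'turn',round(turn,1),'now',o['tool_pos'].round(4),'t',o['clock'],'open',round(o['opening'],4),'j',o['joint_pos'].round(0))
E
python3 go.py .6315 -.1345 .2
```

```text
d [-0.5775  0.386   0.0514] turn 24.0 now [ 0.1694 -0.6532  0.2511] t 0.25 open 0.0879 j [-59.  21.   1.  -0. -70. -17.]
```

Units first: shifts go in shares of 800 mm and turns go in shares of 90 degrees. So -0.4 m / 0.8 = -0.5, -0.35 m / 0.8 = -0.4375, 24 degrees / 90 = 0.2667.

Request:
shift_gripper:
  increments:
    - {"dx": -0.0625, "dy": 0.0413, "rz": 0.0333, "finger_gap": 0.088}
    - {"dx": -0.125, "dy": 0.0838, "rz": 0.0667, "finger_gap": 0.088}
    - {"dx": -0.1875, "dy": 0.125, "rz": 0.1, "finger_gap": 0.088}
    - {"dx": -0.25, "dy": 0.1663, "rz": 0.1333, "finger_gap": 0.088}
    - {"dx": -0.3125, "dy": 0.2088, "rz": 0.1667, "finger_gap": 0.088}
    - {"dx": -0.375, "dy": 0.25, "rz": 0.2, "finger_gap": 0.088}
    - {"dx": -0.4375, "dy": 0.2913, "rz": 0.2333, "finger_gap": 0.088}
    - {"dx": -0.5, "dy": 0.3325, "rz": 0.2667, "finger_gap": 0.088}

```text
clock: 1.25
tool_pos: [0.4909, -0.2938, 0.2518]
orientation: [-180.0, 0.0, 170.5]
force: [0.5, -0.7, -0.2]
opening: 0.0878
gripper_force: 0.0
```

```bash
python3 go.py .6315 -.1345 .16
```

```text
d [-0.1122  0.1804  0.0919] turn -0.0 now [ 0.4909 -0.2938  0.2518] t 1.25 open 0.0878 j [-11.  11. -13.   0. -66. -88.]
```

Scaled: 0.18 m / 0.8 = 0.225, 0.135 m / 0.8 = 0.1688.

Request:
shift_gripper:
  increments:
    - {"dx": -0.035, "dy": 0.0563, "dz": 0.025, "finger_gap": 0.088}
    - {"dx": -0.07, "dy": 0.1125, "dz": 0.05, "finger_gap": 0.088}
    - {"dx": -0.105, "dy": 0.1688, "dz": 0.075, "finger_gap": 0.088}
    - {"dx": -0.14, "dy": 0.225, "dz": 0.1, "finger_gap": 0.088}
    - {"dx": -0.14, "dy": 0.225, "dz": 0.115, "finger_gap": 0.088}
    - {"dx": -0.14, "dy": 0.225, "dz": 0.115, "finger_gap": 0.088}

```text
clock: 2.0
tool_pos: [0.629, -0.1361, 0.1582]
orientation: [-180.0, -0.2, 170.6]
force: [-0.2, 0.1, 0.0]
opening: 0.0877
gripper_force: 0.0
```

```bash
python3 go.py .6315 -.1345 .049
python3 - <<'E'
from h import *
s=snap('side'); cv2.imwrite('pics/s1.png',cv2.resize(s['frame'][60:280,180:480,::-1],None,fx=2,fy=2))
E
```

```text
d [-0.0025  0.0021  0.1092] turn 0.1 now [ 0.629  -0.1361  0.1582] t 2.0 open 0.0877 j [   5.   22.  -10.   -0.  -58. -105.]
```

View pics/s1.png

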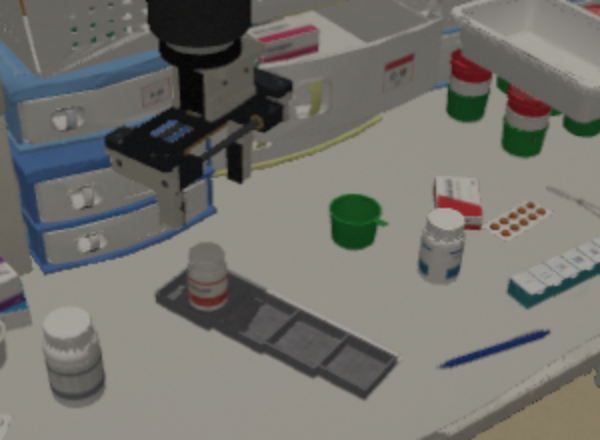

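The gripper hangs clear above the M bottle at (207,280), well aligned and away from the drawers. Descending.

Request:
shift_gripper:
  increments:
    - {"dx": -0.0025, "dy": 0.0025, "dz": 0.0313, "finger_gap": 0.088}
    - {"dx": -0.0025, "dy": 0.0025, "dz": 0.0625, "finger_gap": 0.088}
    - {"dx": -0.0025, "dy": 0.0025, "dz": 0.0938, "finger_gap": 0.088}
    - {"dx": -0.0025, "dy": 0.0025, "dz": 0.1188, "finger_gap": 0.088}
    - {"dx": -0.0025, "dy": 0.0025, "dz": 0.135, "finger_gap": 0.088}
    - {"dx": -0.0025, "dy": 0.0025, "dz": 0.135, "finger_gap": 0.088}
    - {"dx": -0.0025, "dy": 0.0025, "dz": 0.135, "finger_gap": 0.088}

```text
clock: 2.92
tool_pos: [0.6328, -0.135, 0.0527]
orientation: [180.0, 0.1, 170.5]
force: [0.4, 0.4, -0.1]
opening: 0.0875
gripper_force: 0.0
```

```bash
python3 go.py .6315 -.1345 .049
```

```text
d [0.0014 0.0002 0.0037] turn 0.0 now [ 0.6328 -0.135   0.0527] t 2.925 open 0.0875 j [   5.   28.  -16.    0.  -46. -105.]
```

Request:
shift_gripper:
  increments:
    - {"finger_gap": 0.04}
    - {"finger_gap": 0.04}
    - {"finger_gap": 0.04}
    - {"finger_gap": 0.03}
    - {"finger_gap": 0.03}
    - {"finger_gap": 0.03}

```text
clock: 3.68
tool_pos: [0.6322, -0.1347, 0.0515]
orientation: [-180.0, -0.0, 170.5]
force: [-0.2, -0.3, 1.0]
opening: 0.0415
gripper_force: 30.0
```

```bash
python3 go.py .502 -.116 .15
```

```text
d [ 0.1315 -0.003  -0.0985] turn 0.0 now [ 0.6322 -0.1347  0.0515] t 3.675 open 0.0415 j [   5.   28.  -16.    0.  -46. -105.]
```

Scaled: 0.131 m / 0.8 = 0.1638, 0.1 m / 0.8 = 0.125.

Request:
shift_gripper:
  increments:
    - {"dz": -0.0188, "finger_gap": 0.03}
    - {"dz": -0.0438, "finger_gap": 0.03}
    - {"dz": -0.0688, "finger_gap": 0.03}
    - {"dx": 0.0375, "dy": -0.0013, "dz": -0.0688, "finger_gap": 0.03}
    - {"dx": 0.0813, "dy": -0.0025, "dz": -0.0688, "finger_gap": 0.03}
    - {"dx": 0.125, "dy": -0.0038, "dz": -0.0688, "finger_gap": 0.03}
    - {"dx": 0.1638, "dy": -0.0038, "dz": -0.0688, "finger_gap": 0.03}
    - {"dx": 0.1638, "dy": -0.0038, "dz": -0.0688, "finger_gap": 0.03}

```text
clock: 4.68
tool_pos: [0.5009, -0.1159, 0.1078]
orientation: [180.0, 0.0, 170.6]
force: [-0.1, 0.0, -0.6]
opening: 0.0419
gripper_force: 30.0
```

Request:
shift_gripper:
  increments:
    - {"finger_gap": 0.03}
    - {"finger_gap": 0.03}

```text
clock: 4.92
tool_pos: [0.5035, -0.1161, 0.1069]
orientation: [180.0, 0.0, 170.5]
force: [-0.2, 0.5, -0.3]
opening: 0.0415
gripper_force: 30.0
```

```bash
python3 go.py .502 -.116 .052
```

```text
d [ 0.0015 -0.0001  0.0549] turn 0.0 now [ 0.5035 -0.1161  0.1069] t 4.925 open 0.0415 j [   9.   14.  -30.    0.  -46. -108.]
```

Scaled: 0.0545 m / 0.8 = 0.0681, 0.053 m / 0.8 = 0.0663.

Request:
shift_gripper:
  increments:
    - {"dx": 0.0013, "dz": 0.0188, "finger_gap": 0.03}
    - {"dx": 0.0013, "dz": 0.0375, "finger_gap": 0.03}
    - {"dx": 0.0013, "dz": 0.05, "finger_gap": 0.03}
    - {"dx": 0.0013, "dz": 0.06, "finger_gap": 0.03}
    - {"dx": 0.0013, "dz": 0.0663, "finger_gap": 0.03}
    - {"dx": 0.0013, "dz": 0.0681, "finger_gap": 0.03}
    - {"dx": 0.0013, "dz": 0.0681, "finger_gap": 0.03}
    - {"dx": 0.0013, "dz": 0.0681, "finger_gap": 0.03}

```text
clock: 5.92
tool_pos: [0.5018, -0.1159, 0.0524]
orientation: [180.0, 0.0, 170.5]
force: [-0.7, -0.8, -0.6]
opening: 0.0413
gripper_force: 30.0
```

```bash
python3 go.py .502 -.116 .052;python3 - <<'E'
from h import *
s=snap('side'); cv2.imwrite('pics/s2.png',cv2.resize(s['frame'][140:290,230:430,::-1],None,fx=3,fy=3))
E
```

```text
d [-0.0003 -0.0001  0.0004] turn 0.0 now [ 0.5018 -0.1159  0.0524] t 5.925 open 0.0413 j [   9.   18.  -33.    0.  -38. -108.]
```

View pics/s2.png

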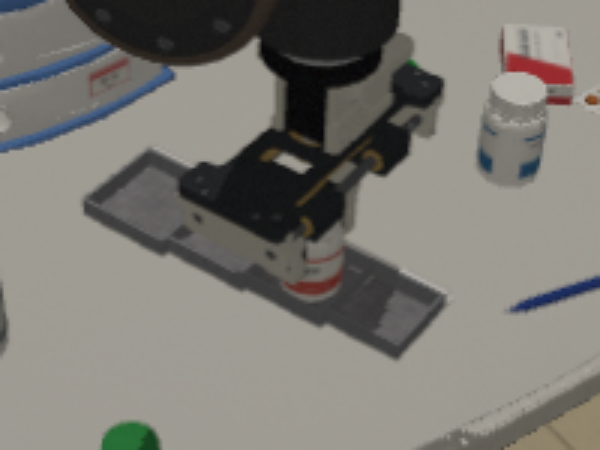

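M stands in the second-smallest bay (315,275). Releasing and rising.

Scaled: -0.11 m / 0.8 = -0.1375, -0.07 m / 0.8 = -0.0875.

Request:
shift_gripper:
  increments:
    - {"dz": 0.0013, "finger_gap": 0.05}
    - {"dz": 0.0013, "finger_gap": 0.065}
    - {"finger_gap": 0.075}
    - {"finger_gap": 0.08}
    - {"dz": -0.0375, "finger_gap": 0.088}
    - {"dz": -0.0875, "finger_gap": 0.088}
    - {"dz": -0.1375, "finger_gap": 0.088}
    - {"dz": -0.1375, "finger_gap": 0.088}

```text
clock: 6.98
tool_pos: [0.5035, -0.1158, 0.1654]
orientation: [179.9, 0.4, 170.6]
force: [1.0, -0.1, -0.4]
opening: 0.0875
gripper_force: 0.0
```

```bash
python3 go.py .4207 -.298 .162
```

```text
d [ 0.0518 -0.1933  0.0028] turn 0.1 now [ 0.5035 -0.1158  0.1654] t 6.975 open 0.0875 j [   9.   10.  -26.    0.  -54. -108.]
```

Next the L bottle: move above it and measure M on the way.

Scaled: -0.193 m / 0.8 = -0.2413, -0.175 m / 0.8 = -0.2188.

Request:
shift_gripper:
  increments:
    - {"dx": 0.0125, "dy": -0.05, "finger_gap": 0.088}
    - {"dx": 0.0275, "dy": -0.1063, "finger_gap": 0.088}
    - {"dx": 0.0438, "dy": -0.1625, "finger_gap": 0.088}
    - {"dx": 0.0588, "dy": -0.2188, "finger_gap": 0.088}
    - {"dx": 0.065, "dy": -0.2413, "finger_gap": 0.088}
    - {"dx": 0.065, "dy": -0.2413, "finger_gap": 0.088}
    - {"dx": 0.065, "dy": -0.2413, "finger_gap": 0.088}

```text
clock: 7.85
tool_pos: [0.4184, -0.2974, 0.1615]
orientation: [180.0, -0.0, 170.5]
force: [-0.7, 0.1, -0.4]
opening: 0.0875
gripper_force: 0.0
```

```bash
python3 go.py .4207 -.298 .056
python3 - <<'E'
from h import *
for n in('top','side'):
    s=snap(n); C=cloud(s); k=(abs(C[...,2]-.066)<.005)&(abs(C[...,0]-.502)<.03)&(abs(C[...,1]+.116)<.03)
    print(n,k.sum(),cv2.minEnclosingCircle(C[k][:,:2].astype(np.float32)) if k.any() else '')
cv2.imwrite('pics/s3.png',cv2.resize(s['frame'][80:280,230:480,::-1],None,fx=3,fy=3))
E
```

```text
d [-0.0025 -0.0002  0.1055] turn 0.0 now [ 0.4184 -0.2974  0.1615] t 7.85 open 0.0875 j [-13.  10. -27.  -0. -53. -86.]
top 0 
side 191 ((0.5010093450546265, -0.11453104019165039), 0.019620241597294807)
```

View pics/s3.png

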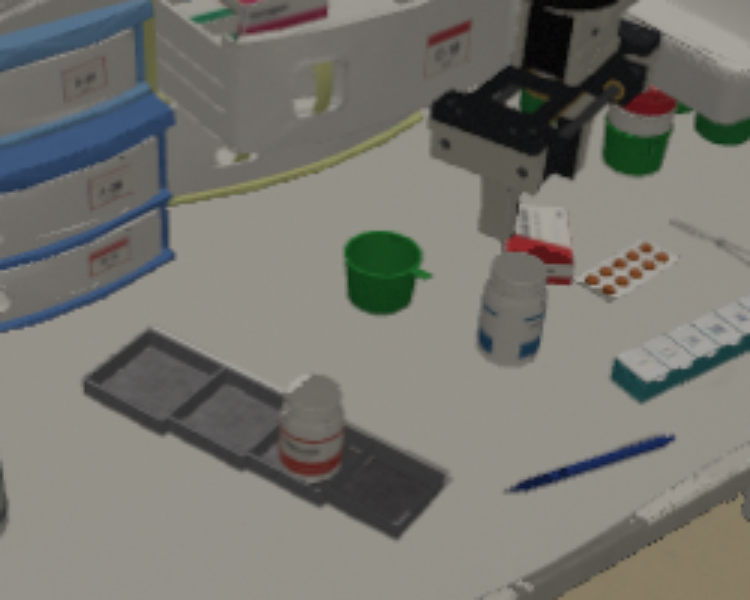

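M stands upright in its bay (313,430), measured within about 2 mm of the bay centre. The fingers straddle L and clear the cup and carton. Grasping L.

Scaled: 0.105 m / 0.8 = 0.1313, 0.1 m / 0.8 = 0.125.

Request:
shift_gripper:
  increments:
    - {"dx": -0.0025, "dz": 0.0375, "finger_gap": 0.088}
    - {"dx": -0.0025, "dz": 0.075, "finger_gap": 0.088}
    - {"dx": -0.0025, "dz": 0.1063, "finger_gap": 0.088}
    - {"dx": -0.0025, "dz": 0.125, "finger_gap": 0.088}
    - {"dx": -0.0025, "dz": 0.1313, "finger_gap": 0.088}
    - {"dx": -0.0025, "dz": 0.1313, "finger_gap": 0.088}

```text
clock: 8.7
tool_pos: [0.4209, -0.298, 0.0573]
orientation: [-180.0, 0.0, 170.6]
force: [-0.6, 0.6, 0.5]
opening: 0.0875
gripper_force: 0.0
```

Request:
shift_gripper:
  increments:
    - {"finger_gap": 0.05}
    - {"finger_gap": 0.04}
    - {"finger_gap": 0.035}
    - {"finger_gap": 0.035}
    - {"finger_gap": 0.035}
    - {"finger_gap": 0.035}

```text
clock: 9.45
tool_pos: [0.4206, -0.2982, 0.0572]
orientation: [-180.0, 0.0, 170.5]
force: [-0.6, -1.6, 1.4]
opening: 0.0467
gripper_force: 30.0
```

```bash
python3 go.py .5665 -.1245 .166
```

```text
d [-0.1154  0.1953 -0.1088] turn 0.0 now [ 0.4206 -0.2982  0.0572] t 9.45 open 0.0467 j [-13.  18. -33.   0. -39. -86.]
```

Scaled: 0.1955 m / 0.8 = 0.2444, 0.19 m / 0.8 = 0.2375.

Request:
shift_gripper:
  increments:
    - {"dz": -0.025, "finger_gap": 0.035}
    - {"dz": -0.0625, "finger_gap": 0.035}
    - {"dz": -0.1, "finger_gap": 0.035}
    - {"dx": -0.0375, "dy": 0.0625, "dz": -0.1125, "finger_gap": 0.035}
    - {"dx": -0.075, "dy": 0.125, "dz": -0.1125, "finger_gap": 0.035}
    - {"dx": -0.1125, "dy": 0.1875, "dz": -0.1125, "finger_gap": 0.035}
    - {"dx": -0.14, "dy": 0.2375, "dz": -0.1125, "finger_gap": 0.035}
    - {"dx": -0.1444, "dy": 0.2444, "dz": -0.1125, "finger_gap": 0.035}

```text
clock: 10.45
tool_pos: [0.568, -0.1219, 0.1465]
orientation: [180.0, -0.0, 170.7]
force: [-0.2, -0.2, -1.2]
opening: 0.0468
gripper_force: 30.0
```

Request:
shift_gripper:
  increments:
    - {"finger_gap": 0.035}
    - {"finger_gap": 0.035}
    - {"finger_gap": 0.035}

```text
clock: 10.82
tool_pos: [0.5659, -0.1251, 0.1472]
orientation: [180.0, -0.0, 170.5]
force: [-1.1, -0.2, -0.9]
opening: 0.0465
gripper_force: 30.0
```

```bash
python3 go.py .5665 -.1245 .058
```

```text
d [-0.0005  0.0007  0.0892] turn -0.0 now [ 0.5659 -0.1251  0.1472] t 10.825 open 0.0465 j [   7.   17.  -20.   -0.  -54. -106.]
```

Scaled: 0.0885 m / 0.8 = 0.1106, 0.084 m / 0.8 = 0.105.

Request:
shift_gripper:
  increments:
    - {"dy": 0.0013, "dz": 0.0313, "finger_gap": 0.035}
    - {"dy": 0.0013, "dz": 0.0625, "finger_gap": 0.035}
    - {"dy": 0.0013, "dz": 0.0813, "finger_gap": 0.035}
    - {"dy": 0.0013, "dz": 0.0963, "finger_gap": 0.035}
    - {"dy": 0.0013, "dz": 0.105, "finger_gap": 0.035}
    - {"dy": 0.0013, "dz": 0.1106, "finger_gap": 0.035}
    - {"dy": 0.0013, "dz": 0.1106, "finger_gap": 0.035}
    - {"dy": 0.0013, "dz": 0.1106, "finger_gap": 0.035}

```text
clock: 11.82
tool_pos: [0.567, -0.1232, 0.059]
orientation: [180.0, 0.0, 170.6]
force: [0.3, 0.0, -0.9]
opening: 0.0465
gripper_force: 30.0
```

```bash
python3 go.py .5665 -.1245 .058
python3 - <<'E'
from h import *
s=snap('side'); cv2.imwrite('pics/s4.png',cv2.resize(s['frame'][140:290,230:430,::-1],None,fx=3,fy=3))
E
```

```text
d [ 0.0003 -0.0014  0.001 ] turn 0.1 now [ 0.567  -0.1232  0.059 ] t 11.825 open 0.0465 j [   7.   23.  -25.    0.  -43. -107.]
```

View pics/s4.png

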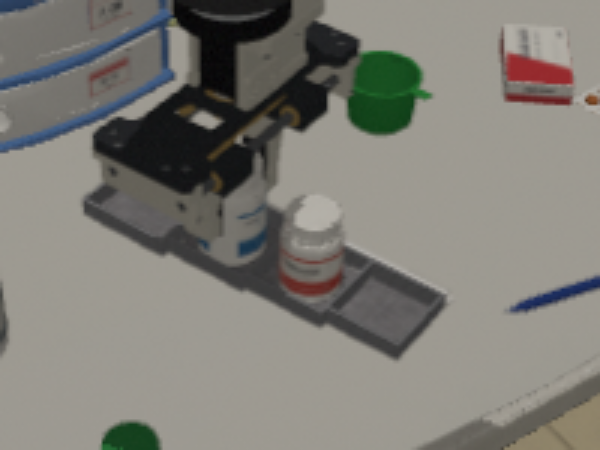

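L is inside the second-largest bay (235,235) beside M (312,245). Releasing and going up, then to S.

Scaled: -0.11 m / 0.8 = -0.1375, -0.07 m / 0.8 = -0.0875.

Request:
shift_gripper:
  increments:
    - {"dy": -0.0013, "dz": 0.0019, "finger_gap": 0.035}
    - {"dy": -0.0013, "dz": 0.0019, "finger_gap": 0.055}
    - {"dy": -0.0013, "dz": 0.0013, "finger_gap": 0.07}
    - {"dy": -0.0013, "finger_gap": 0.08}
    - {"dz": -0.0375, "finger_gap": 0.08}
    - {"dz": -0.0875, "finger_gap": 0.088}
    - {"dz": -0.1375, "finger_gap": 0.088}
    - {"dz": -0.1375, "finger_gap": 0.088}

```text
clock: 12.88
tool_pos: [0.5687, -0.1232, 0.1723]
orientation: [179.9, 0.4, 170.6]
force: [-0.3, 0.1, 0.1]
opening: 0.0876
gripper_force: 0.0
```

```bash
python3 go.py .5135 .104 .15
```

```text
d [0.0919 0.2151 0.022 ] turn 0.1 now [ 0.5687 -0.1232  0.1723] t 12.875 open 0.0876 j [   7.   15.  -18.    0.  -56. -107.]
```

Scaled: 0.215 m / 0.8 = 0.2688, 0.19 m / 0.8 = 0.2375.

Request:
shift_gripper:
  increments:
    - {"dx": 0.025, "dy": 0.0563, "finger_gap": 0.088}
    - {"dx": 0.05, "dy": 0.1125, "finger_gap": 0.088}
    - {"dx": 0.075, "dy": 0.175, "finger_gap": 0.088}
    - {"dx": 0.1, "dy": 0.2375, "dz": 0.0125, "finger_gap": 0.088}
    - {"dx": 0.115, "dy": 0.2688, "dz": 0.025, "finger_gap": 0.088}
    - {"dx": 0.115, "dy": 0.2688, "dz": 0.025, "finger_gap": 0.088}
    - {"dx": 0.115, "dy": 0.2688, "dz": 0.025, "finger_gap": 0.088}

```text
clock: 13.75
tool_pos: [0.5111, 0.1037, 0.1482]
orientation: [-180.0, -0.0, 170.6]
force: [0.3, -0.5, -0.6]
opening: 0.0881
gripper_force: 0.0
```

```bash
python3 go.py .5135 .104 .044
python3 - <<'E'
from h import *
for n,c,h in(('top',(.567,-.1245),.078),('side',(.567,-.1245),.078),('top',(.502,-.116),.066)):
    s=snap(n); C=cloud(s); k=(abs(C[...,2]-h)<.005)&(np.hypot(C[...,0]-c[0],C[...,1]-c[1])<.032)
    print(n,k.sum(),cv2.minEnclosingCircle(C[k][:,:2].astype(np.float32)) if k.any() else '')
E
```

```text
d [-0.0024  0.0007  0.1042] turn 0.1 now [0.5111 0.1037 0.1482] t 13.75 open 0.0881 j [  33.   12.  -27.    0.  -52. -132.]
top 248 ((0.5691526532173157, -0.12332214415073395), 0.021393857896327972)
side 0 
top 199 ((0.5036287903785706, -0.1145704835653305), 0.018786130473017693)
```

L and M are both about 2 mm from their bay centres. Grasping S.

Scaled: 0.104 m / 0.8 = 0.13, 0.099 m / 0.8 = 0.1238.

Request:
shift_gripper:
  increments:
    - {"dx": -0.0013, "dz": 0.0375, "finger_gap": 0.088}
    - {"dx": -0.0013, "dz": 0.075, "finger_gap": 0.088}
    - {"dx": -0.0013, "dz": 0.1063, "finger_gap": 0.088}
    - {"dx": -0.0013, "dz": 0.1238, "finger_gap": 0.088}
    - {"dx": -0.0013, "dz": 0.13, "finger_gap": 0.088}
    - {"dx": -0.0013, "dz": 0.13, "finger_gap": 0.088}

```text
clock: 14.65
tool_pos: [0.5126, 0.1037, 0.0449]
orientation: [180.0, 0.0, 170.5]
force: [0.2, 0.7, 1.3]
opening: 0.0877
gripper_force: 0.0
```

Request:
shift_gripper:
  increments:
    - {"finger_gap": 0.05}
    - {"finger_gap": 0.03}
    - {"finger_gap": 0.025}
    - {"finger_gap": 0.025}
    - {"finger_gap": 0.025}
    - {"finger_gap": 0.025}
    - {"finger_gap": 0.025}

```text
clock: 15.52
tool_pos: [0.5123, 0.1038, 0.0446]
orientation: [180.0, 0.0, 170.5]
force: [-0.6, 0.4, 1.3]
opening: 0.0365
gripper_force: 30.0
```

```bash
python3 go.py .4425 -.109 .15
```

```text
d [ 0.0339 -0.2214 -0.1054] turn 0.0 now [0.5123 0.1038 0.0446] t 15.525 open 0.0365 j [  33.   20.  -33.    0.  -38. -132.]
```

Scaled: -0.2215 m / 0.8 = -0.2769, -0.21 m / 0.8 = -0.2625.

Request:
shift_gripper:
  increments:
    - {"dz": -0.025, "finger_gap": 0.025}
    - {"dz": -0.0625, "finger_gap": 0.025}
    - {"dx": 0.0063, "dy": -0.05, "dz": -0.0875, "finger_gap": 0.025}
    - {"dx": 0.015, "dy": -0.1063, "dz": -0.0875, "finger_gap": 0.025}
    - {"dx": 0.025, "dy": -0.1625, "dz": -0.0875, "finger_gap": 0.025}
    - {"dx": 0.0338, "dy": -0.2188, "dz": -0.0875, "finger_gap": 0.025}
    - {"dx": 0.0413, "dy": -0.2625, "dz": -0.0875, "finger_gap": 0.025}
    - {"dx": 0.0425, "dy": -0.2769, "dz": -0.0875, "finger_gap": 0.025}

```text
clock: 16.52
tool_pos: [0.4413, -0.1105, 0.1145]
orientation: [180.0, -0.0, 170.4]
force: [-0.0, 0.1, -0.0]
opening: 0.0367
gripper_force: 30.0
```

Request:
shift_gripper:
  increments:
    - {"finger_gap": 0.025}
    - {"finger_gap": 0.025}
    - {"finger_gap": 0.025}

```text
clock: 16.9
tool_pos: [0.4428, -0.1084, 0.1145]
orientation: [180.0, 0.0, 170.6]
force: [-0.2, 1.0, -0.4]
opening: 0.0366
gripper_force: 30.0
```

```bash
python3 go.py .4425 -.109 .045
```

```text
d [ 0.0002 -0.0007  0.0695] turn 0.1 now [ 0.4428 -0.1084  0.1145] t 16.9 open 0.0366 j [  11.    8.  -37.    0.  -45. -111.]
```

Scaled: 0.0695 m / 0.8 = 0.0869, 0.068 m / 0.8 = 0.085.

Request:
shift_gripper:
  increments:
    - {"dz": 0.025, "finger_gap": 0.025}
    - {"dz": 0.05, "finger_gap": 0.025}
    - {"dz": 0.0688, "finger_gap": 0.025}
    - {"dz": 0.0788, "finger_gap": 0.025}
    - {"dz": 0.085, "finger_gap": 0.025}
    - {"dz": 0.0869, "finger_gap": 0.025}
    - {"dz": 0.0869, "finger_gap": 0.025}
    - {"dz": 0.0869, "finger_gap": 0.025}

```text
clock: 17.9
tool_pos: [0.4426, -0.1091, 0.0454]
orientation: [180.0, 0.0, 170.5]
force: [-0.4, 0.6, -0.1]
opening: 0.037
gripper_force: 30.0
```

```bash
python3 go.py .4425 -.109 .045
python3 - <<'E'
from h import *
s=snap('side'); cv2.imwrite('pics/s5.png',cv2.resize(s['frame'][140:290,230:430,::-1],None,fx=3,fy=3))
E
```

```text
d [0.0001 0.0001 0.0004] turn 0.0 now [ 0.4426 -0.1091  0.0454] t 17.9 open 0.037 j [  11.   15.  -41.    0.  -34. -111.]
```

View pics/s5.png

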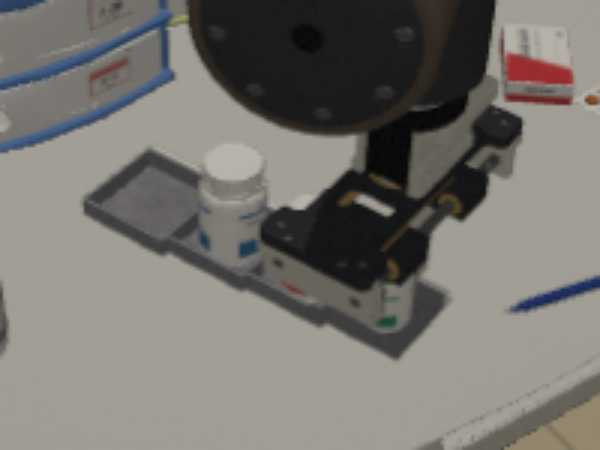

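S is inside the smallest bay (390,300). Releasing, then to XL.

Scaled: -0.13 m / 0.8 = -0.1625, -0.08 m / 0.8 = -0.1.

Request:
shift_gripper:
  increments:
    - {"dz": 0.0013, "finger_gap": 0.04}
    - {"dz": 0.0013, "finger_gap": 0.055}
    - {"finger_gap": 0.065}
    - {"finger_gap": 0.075}
    - {"dz": -0.0375, "finger_gap": 0.075}
    - {"dz": -0.1, "finger_gap": 0.088}
    - {"dz": -0.1625, "finger_gap": 0.088}
    - {"dz": -0.1625, "finger_gap": 0.088}

```text
clock: 18.95
tool_pos: [0.4447, -0.1089, 0.179]
orientation: [179.9, 0.4, 170.6]
force: [0.7, 1.1, -1.0]
opening: 0.0873
gripper_force: 0.0
```

```bash
python3 go.py .6775 .0457 .18
```

```text
d [-0.2043  0.1906  0.001 ] turn 0.1 now [ 0.4447 -0.1089  0.179 ] t 18.95 open 0.0873 j [  11.    3.  -32.    0.  -54. -110.]
```

Scaled: -0.2045 m / 0.8 = -0.2556, -0.2 m / 0.8 = -0.25.

Request:
shift_gripper:
  increments:
    - {"dx": -0.0375, "dy": 0.0375, "finger_gap": 0.088}
    - {"dx": -0.0813, "dy": 0.0775, "finger_gap": 0.088}
    - {"dx": -0.125, "dy": 0.1188, "finger_gap": 0.088}
    - {"dx": -0.1688, "dy": 0.1588, "finger_gap": 0.088}
    - {"dx": -0.2125, "dy": 0.2, "finger_gap": 0.088}
    - {"dx": -0.25, "dy": 0.2338, "finger_gap": 0.088}
    - {"dx": -0.2556, "dy": 0.2381, "finger_gap": 0.088}
    - {"dx": -0.2556, "dy": 0.2381, "finger_gap": 0.088}

```text
clock: 19.95
tool_pos: [0.6747, 0.0451, 0.1737]
orientation: [-180.0, -0.1, 170.5]
force: [-0.7, -0.5, -0.0]
opening: 0.0875
gripper_force: 0.0
```

Request:
shift_gripper:
  increments:
    - {"finger_gap": 0.088}
    - {"finger_gap": 0.088}

```text
clock: 20.2
tool_pos: [0.6748, 0.0446, 0.1755]
orientation: [180.0, 0.0, 170.5]
force: [-0.8, 0.4, 1.0]
opening: 0.088
gripper_force: 0.0
```

```bash
python3 go.py .6775 .0457 .061
python3 - <<'E'
from h import *
for n,c,h in(('top',(.4425,-.109),.056),('side',(.4425,-.109),.056)):
    s=snap(n); C=cloud(s); k=(abs(C[...,2]-h)<.005)&(np.hypot(C[...,0]-c[0],C[...,1]-c[1])<.03)
    print(n,k.sum(),cv2.minEnclosingCircle(C[k][:,:2].astype(np.float32)) if k.any() else '')
cv2.imwrite('pics/s6.png',cv2.resize(s['frame'][100:300,150:420,::-1],None,fx=2.5,fy=2.5))
E
```

```text
d [-0.0025  0.0015  0.1145] turn 0.0 now [0.6748 0.0446 0.1755] t 20.2 open 0.088 j [  20.   24.   -5.   -0.  -61. -120.]
top 161 ((0.44554445147514343, -0.10788899660110474), 0.01659868098795414)
side 168 ((0.4432615339756012, -0.10628397017717361), 0.017355117946863174)
```

View pics/s6.png

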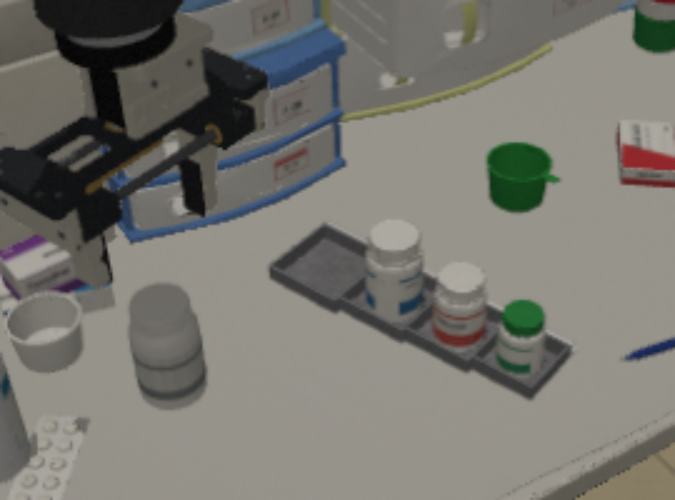

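S, M and L stand upright in their bays at (520,340), (460,305) and (395,270). The gripper is over XL at (165,345), and the white cup at (45,330) is out of the way. Grasping XL.

Scaled: 0.1145 m / 0.8 = 0.1431, 0.105 m / 0.8 = 0.1313.

Request:
shift_gripper:
  increments:
    - {"dx": -0.0025, "dy": 0.0019, "dz": 0.0375, "finger_gap": 0.088}
    - {"dx": -0.0025, "dy": 0.0019, "dz": 0.075, "finger_gap": 0.088}
    - {"dx": -0.0025, "dy": 0.0019, "dz": 0.1063, "finger_gap": 0.088}
    - {"dx": -0.0025, "dy": 0.0019, "dz": 0.1313, "finger_gap": 0.088}
    - {"dx": -0.0025, "dy": 0.0019, "dz": 0.1431, "finger_gap": 0.088}
    - {"dx": -0.0025, "dy": 0.0019, "dz": 0.1431, "finger_gap": 0.088}
    - {"dx": -0.0025, "dy": 0.0019, "dz": 0.1431, "finger_gap": 0.088}

```text
clock: 21.18
tool_pos: [0.6782, 0.0465, 0.0617]
orientation: [180.0, 0.1, 170.6]
force: [0.3, -0.2, 0.7]
opening: 0.0877
gripper_force: 0.0
```

Request:
shift_gripper:
  increments:
    - {"finger_gap": 0.06}
    - {"finger_gap": 0.05}
    - {"finger_gap": 0.04}
    - {"finger_gap": 0.04}
    - {"finger_gap": 0.04}
    - {"finger_gap": 0.04}

```text
clock: 21.92
tool_pos: [0.6775, 0.0462, 0.0607]
orientation: [-180.0, -0.0, 170.5]
force: [-1.0, -0.9, 3.0]
opening: 0.0534
gripper_force: 30.0
```

```bash
python3 go.py .636 -.133 .17
```

```text
d [ 0.0115 -0.1836 -0.1092] turn 0.0 now [0.6775 0.0462 0.0607] t 21.925 open 0.0534 j [  20.   30.  -11.    0.  -49. -120.]
```

Scaled: -0.1835 m / 0.8 = -0.2294, -0.15 m / 0.8 = -0.1875.

Request:
shift_gripper:
  increments:
    - {"dz": -0.025, "finger_gap": 0.04}
    - {"dz": -0.0625, "finger_gap": 0.04}
    - {"dx": 0.0025, "dy": -0.0375, "dz": -0.075, "finger_gap": 0.04}
    - {"dx": 0.005, "dy": -0.0875, "dz": -0.075, "finger_gap": 0.04}
    - {"dx": 0.0088, "dy": -0.1375, "dz": -0.075, "finger_gap": 0.04}
    - {"dx": 0.0125, "dy": -0.1875, "dz": -0.075, "finger_gap": 0.04}
    - {"dx": 0.0144, "dy": -0.2213, "dz": -0.075, "finger_gap": 0.04}
    - {"dx": 0.0144, "dy": -0.2294, "dz": -0.075, "finger_gap": 0.04}

```text
clock: 22.92
tool_pos: [0.6354, -0.1342, 0.1202]
orientation: [180.0, -0.0, 170.4]
force: [-0.7, 1.0, -2.1]
opening: 0.0532
gripper_force: 30.0
```

Request:
shift_gripper:
  increments:
    - {"finger_gap": 0.04}
    - {"finger_gap": 0.04}
    - {"finger_gap": 0.04}

```text
clock: 23.3
tool_pos: [0.6364, -0.1318, 0.1205]
orientation: [180.0, 0.0, 170.6]
force: [1.3, -0.1, -0.4]
opening: 0.0531
gripper_force: 30.0
```

```bash
python3 go.py .636 -.133 .061
```

```text
d [ 0.0002 -0.0012  0.0595] turn 0.1 now [ 0.6364 -0.1318  0.1205] t 23.3 open 0.0531 j [   5.   24.  -12.   -0.  -54. -105.]
```

Scaled: 0.0595 m / 0.8 = 0.0744, 0.0585 m / 0.8 = 0.0731.

Request:
shift_gripper:
  increments:
    - {"dy": -0.0013, "dz": 0.025, "finger_gap": 0.04}
    - {"dy": -0.0013, "dz": 0.0438, "finger_gap": 0.04}
    - {"dy": -0.0013, "dz": 0.0575, "finger_gap": 0.04}
    - {"dy": -0.0013, "dz": 0.0675, "finger_gap": 0.04}
    - {"dy": -0.0013, "dz": 0.0731, "finger_gap": 0.04}
    - {"dy": -0.0013, "dz": 0.0744, "finger_gap": 0.04}
    - {"dy": -0.0013, "dz": 0.0744, "finger_gap": 0.04}
    - {"dy": -0.0013, "dz": 0.0744, "finger_gap": 0.04}

```text
clock: 24.3
tool_pos: [0.6362, -0.1338, 0.0615]
orientation: [180.0, 0.0, 170.5]
force: [-0.2, 0.6, -0.9]
opening: 0.053
gripper_force: 30.0
```

```bash
python3 go.py .636 -.133 .061
python3 - <<'E'
from h import *
s=snap('side'); cv2.imwrite('pics/s7.png',cv2.resize(s['frame'][140:290,230:430,::-1],None,fx=3,fy=3))
E
```

```text
d [0.0003 0.0008 0.0005] turn 0.0 now [ 0.6362 -0.1338  0.0615] t 24.3 open 0.053 j [   5.   28.  -15.    0.  -47. -105.]
```

View pics/s7.png

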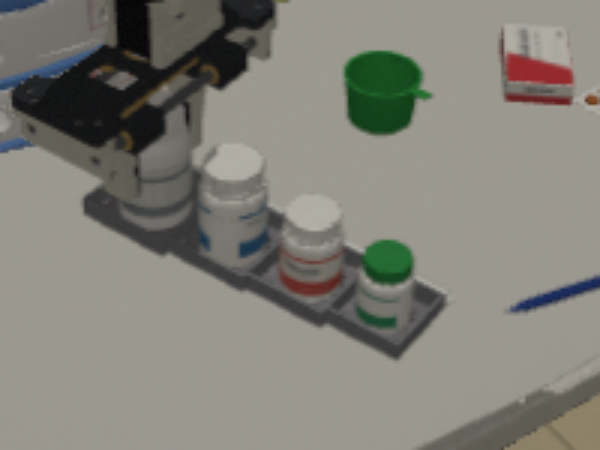

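XL is inside the largest bay (155,200) and the other three stand in theirs. Releasing and backing off.

Scaled: -0.15 m / 0.8 = -0.1875, -0.12 m / 0.8 = -0.15.

Request:
shift_gripper:
  increments:
    - {"dz": 0.0013, "finger_gap": 0.055}
    - {"dz": 0.0013, "finger_gap": 0.07}
    - {"finger_gap": 0.08}
    - {"finger_gap": 0.086}
    - {"dz": -0.0375, "finger_gap": 0.088}
    - {"dz": -0.0875, "finger_gap": 0.088}
    - {"dz": -0.15, "finger_gap": 0.088}
    - {"dz": -0.1875, "finger_gap": 0.088}

```text
clock: 25.35
tool_pos: [0.6366, -0.1339, 0.2141]
orientation: [180.0, 0.2, 170.6]
force: [-0.1, 0.3, -0.1]
opening: 0.0876
gripper_force: 0.0
```

Request:
shift_gripper:
  increments:
    - {"dx": 0.0625, "finger_gap": 0.088}
    - {"dx": 0.125, "dy": 0.05, "finger_gap": 0.088}
    - {"dx": 0.1625, "dy": 0.1125, "finger_gap": 0.088}
    - {"dx": 0.1625, "dy": 0.175, "finger_gap": 0.088}
    - {"dx": 0.1625, "dy": 0.2375, "finger_gap": 0.088}
    - {"dx": 0.1625, "dy": 0.3, "finger_gap": 0.088}
    - {"dx": 0.1625, "dy": 0.3125, "finger_gap": 0.088}
    - {"dx": 0.1625, "dy": 0.3125, "finger_gap": 0.088}

```text
clock: 26.35
tool_pos: [0.5486, 0.1346, 0.2108]
orientation: [-180.0, -0.0, 170.6]
force: [-0.2, -0.8, -0.9]
opening: 0.0876
gripper_force: 0.0
```

```bash
python3 - <<'E'
from h import *
T=dict(s=((.4438,-.1094),.056),m=((.5035,-.1163),.066),l=((.5679,-.125),.078),xl=((.6375,-.1335),.092))
for n in('top','side'):
    s=snap(n); C=cloud(s)
    for b,(c,h) in T.items():
        k=(abs(C[...,2]-h)<.005)&(np.hypot(C[...,0]-c[0],C[...,1]-c[1])<.03)
        if k.sum()>20: print(n,b,k.sum(),(np.array(cv2.minEnclosingCircle(C[k][:,:2].astype(np.float32))[0])-c).round(4))
cv2.imwrite('pics/s8.png',cv2.resize(s['frame'][100:300,200:470,::-1],None,fx=2.5,fy=2.5))
E
```

```text
top s 160 [0.0019 0.0011]
top m 199 [-0.0001  0.0014]
top l 249 [0.001  0.0014]
top xl 293 [0.0009 0.001 ]
side s 169 [-0.0004  0.0027]
side m 194 [-0.0016  0.0015]
side l 206 [-0.0031  0.0017]
```

View pics/s8.png

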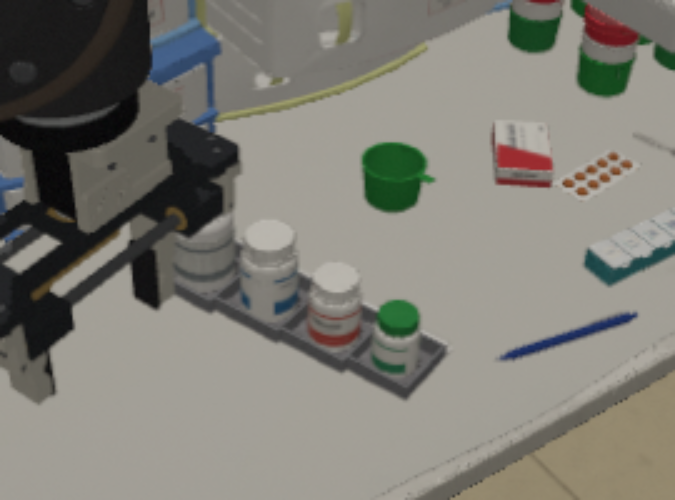

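All four bottles stand upright in their bays, within about 3 mm of centre. The cup and carton are unmoved and the robot is clear. Handing in.

```bash
python3 -c "
from plant import ctrl, camrig; print(ctrl.close_job())"
```

```text
the job is handed in; nothing more can be done
None
```

I handed the job in at about 26 s on the clock: all four bottles stand upright in their own bays, each within about 4 mm of centre in the last camera check, and the cup and carton look unmoved (the hand-in gave no verdict).

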